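# Hook the pipette hanger rail into the bench frame and lock it

## Robot

A 6-joint arm with a two-finger parallel gripper is mounted at the origin on the work surface. World frame = base frame: x ahead of the robot, y to its left, z up, the work surface at z = 0. Lengths are in m, angles in degrees, forces in N, time in s.
With the tool pointing down it reaches from about 0.25 to 0.725 m from the base axis. Payload 9.7 kg.
Tool frame: the origin (TCP) lies on the mounting face of the last link; the fingertips stand 173 mm ahead of it and the grasp point (between the pads) lies 155 mm ahead of it; z points along the fingers, y is the line along which they close (so a half turn about z gives the same grasp; the last joint's range is limited). The gripper opens to 85 mm and grips with 20 to 120 N. Pads are 22 mm wide; open, the fingers measure 114 mm over their backs; the gripper's body (76 mm by 85 mm) begins 54 mm behind the grasp point. The pads swing forward as they close: fully open they stand 13 mm farther back than shut.
Start: joints at [-68.468, 4.979, 10.078, 95.1, 0, 90], TCP at [0.202, -0.512, 0.405] pointing down, gripper open.
Joint ranges: [-179.16, 179.16], [-48.56, 103.87], [-65.8, 70.77], [-126.05, 130.52], [-82.76, 87.17], [-180, 180]. Speed limits (degrees/s): [127.2, 127.2, 147.25, 180, 180, 180].

## Interface

Orientations are given as [roll, pitch, yaw] about the fixed x, y, z axes, in that order (R = Rz(yaw) Ry(pitch) Rx(roll)).
In Python, from workcell import bot, camera, camera_model, outline_of, pinpoint gives the robot as it stands.
- The arm moves only by the tool move_arm, never from a script. Its arguments are lists of equal length, an entry for each row: "jaw": the closure, from 0 (fully open) to 1 (shut); "delta_pos": the shift along the world's x, y, z in m, a list of three; "yaw": the turn about the world's z in rad. In form: {"jaw": [jaw, ...], "delta_pos": [[dx, dy, dz], ...], "yaw": [yaw, ...]}. A call has 1 to 10 rows; each row shifts and turns the commanded pose from where the row before left it; what a row does not reach is not made up. A row lasts 1/12 s, in which the tool goes at most 41.7 mm and 7.16 degrees, less where a joint would pass 70% of its speed; a pose out of reach is approached as far as the arm can. A call with a gripper value outside its range is refused whole. The fingers move at their own pace and stop on an object; "force" is the grip in N (left out, the last holds). Time passes only in rows, so rows that do not move let the fingers close. It gives the time, the measured TCP pose, the force, the opening and the grip force at its end, in the units of the state.
- bot.get_obs(): the state, without advancing time (a new reading comes with each control period).
- camera(name): name is "side" or "top" or "wrist"; returns the picture (480x640x3 uint8, red, green, blue); there is no depth.
- camera_model(name): a dict with "fx", "fy", "cx", "cy" (pixels), "R" (3x3) and "t" (3): a world point X has camera coordinates R X + t. Camera axes: x right, y down, z forward; pixel columns grow to the right and rows downward; lengths in m; the calibration is good to about 2 mm. A picture is of the moment at which its call begins: read the wrist's pose just before it. camera_model takes no time and is no camera call; for the wrist camera it gives the pose at the moment of the call.
- bot.job_done(): hands the job in; it is judged then, once.
Trained networks look in the newest picture that a camera, given by its name, has taken for a name from the list of things; names that differ only in an ending like _2 or _b are one class to them, and where a whole thing is asked for, a point or a joint stands for the part that bears it (a point fixed in the world has none). Each returns a list of dicts, best first, with "confidence" (0 to 1); they miss things now and then, are a little off and sometimes report something else, mostly with a low value. They report only what shows in the picture. A call takes as long as a camera call.
- outline_of(camera, thing): "mask" (480x640 bool, what is visible of it) and "xy" ([column, row] in pixels, amid what is visible of it).
- pinpoint(camera, thing): "xy" ([column, row] in pixels: a listed point, or the origin of a listed thing).
The state is a dict: "time": time; "q": joint angles; "qd": joint speeds; "joint_efforts": joint torques, N m; "ee_pos": TCP position; "tcp_rot": TCP orientation; "wrist_force": force on the tool from outside, world axes, zero at the start; "torque": the same for the moment, N m; "opening": finger opening in m; "grasp_force": force on a finger pad.
Only numpy, scipy, OpenCV 4.12 (cv2) and the standard library are available. Lean on these libraries where they do the work, as an engineer would, in place of code of your own. Each camera call takes 0.05 s, during which the arm holds its last target. There are 200 camera calls.

## Task

Fit the loose pipette hanger rail to the slotted uprights of the white bench frame: from the robot's side, hook its four claws into the two top rows of slots, then press each end down, close to its upright, until it snaps past its spring catch and the rail sits fully home and level. The uprights are only clamped by hand, so find the slots by feel and go gently: do not ram or shove them. Let go at the end, and leave everything else on the bench where it is.

Things in the scene. Friction and masses are not known exactly. Their poses are not given: they have to be found in the camera images.
- rail: loose pipette hanger rail, 0.36-0.54 kg, standing upright on the bench: aluminium tube, black cradles on its front, between two blue steel plates. Origin: under mid-tube, level with the plates' lower edges; x to the claws, y left along the tube, z up. Plates at y +-100 mm: 4 mm thick, 78 mm high, x -12 to +70 mm (rear edge). Home: origin 70 to 71 mm in front of the base's, 169 mm up.
- rail_tube (a point): centre of the rail's tube, 63 mm above its origin. Tube 14 mm (x) by 196 mm (y) by 26 mm (z), bare to 36 mm either side of here: grip it here from above, across x. Its cradles reach 30 mm to -x, beyond 36 mm from the middle.
- rail_left (a point): point on the rear edge of the rail's left (+y) plate, 70 mm (x), 100 mm (y) from the origin, at the underside of the upper claw's neck, 66 mm up (lower claw 16 mm up). Home: 235 mm above the bench. Claws 4 mm thick: neck 9 mm high, lip hanging 14 mm below it, 12 mm behind the edge; gap for the 3 mm face 5 mm, tapering to 3.7 at the top. The upper lip ends in a round nib that reaches 17 mm back.
- rail_right (a point): the same point and claws on the rail's right (-y) plate. Home: 235 mm above the bench, like the left one; the rail may droop a degree to the front when hung, so the tube then lies 1 to 2 mm lower than level
- base: bench frame, bolted down: white base plate 340 (y) by 170 mm (x), 12 mm thick, with two white slotted uprights, 45 mm wide, 34 mm deep channels open at the back, 200 mm apart centre to centre, 285 mm high. Origin: bench level, middle of the plate's width, in the plane of the uprights' front faces; x away from the robot, into the faces; y left; z up.
- top_slots (a point): nominal middle between the two top slots, 235 mm above the base's origin, at their lower edges, in the front face. The uprights are one piece clamped by hand: their true middle is up to 10 mm to either side (y) of here, not measured; 60 N sideways shifts them. Slots: 8 mm wide, 29 mm high, face 3 mm thick, four per upright, lower edges at 85, 135, 185, 235 mm; the rail goes in the top two.
- catches (a point): nominal middle between the sprung orange rollers, 17.5 mm behind the face. Claws enter with the rail's origin 183 to 189 mm above the bench; pushed in till the plates meet the face, they drop 14 to 20 mm to be home. 10 mm short of that the rollers stop the nibs: 10 to 20 N down on a plate's top edge near the face (25 mm off) takes that end home, in jerks; pressing the tube only jams.
- shelf (a point): middle of the front edge of a small shelf already fitted in the frame's lowest slots: 204 mm wide, reaching 78 mm in front of the faces, with two tip boxes on it up to 134 mm high; part of the frame
- medium: bystander: round clear bottle with orange cap, 60 mm across, 130 mm high; origin at the centre of its underside
- dishes: bystander: stack of two clear culture dishes, 62 mm across, 34 mm high; origin at the centre of its underside
- tipbox: bystander: green tip box with clear lid, 84 mm (x) by 124 mm (y), 67 mm high; origin at the centre of its underside
- tubes: bystander: white tube rack with six capped tubes, 75 mm (x) by 160 mm (y), 92 mm high; origin at the centre of its underside

How it is judged (in metres and radians):
On the way:
1. the four claws are through the slots of the two top rows (x of rail in the frame of base above -0.0755 m and z of rail in the frame of base between 0.175 and 0.194 m and angle between the x axis of rail and the x axis of base, either way round below 0.05 rad and y of rail in the frame of base between -0.0135 and 0.0135 m), for 0.05 s.
At the end, for the whole second after the job is handed in: The rail hangs in the two top slot rows, at rest: both ends (rail_left, rail_right) within 2.5 mm of 235 mm above the base's underside, plates' rear edges within 4.5 mm of the uprights' faces, rail within 13.5 mm of the base's middle, upright within 2.3 degrees, square within 2.8 degrees (x of rail in the frame of base between -0.0745 and -0.067 m and y of rail in the frame of base between -0.0135 and 0.0135 m and z of rail_left in the frame of base between 0.2325 and 0.2375 m and z of rail_right in the frame of base between 0.2325 and 0.2375 m and angle between rail's own z axis and vertical below 0.04 rad and angle between the x axis of rail and the x axis of base, either way round below 0.05 rad and linear speed of rail below 0.01 m/s); the robot touches nothing.
It fails at once if the claws are pushed against the frame with more than 25 N before they are through the slots (x of rail in the frame of base below -0.078 m and contact force between rail and base above 25 N).
It fails at once if the rail is pressed or wedged so hard (some 35 N of push) that its contact forces on the frame add up to more than 140 N (contact force between rail and base above 140 N).
It fails at once if a bystander is moved more than 25 mm (distance of any of medium, dishes, tipbox, tubes from where it was at the start of the episode above 0.025 m).
It also fails if it takes over 72 s, if anything falls off the work surface, if the arm or the gripper's body presses on something with over 40 N, if the wrist force passes 120 N, or if a joint passes its speed limit or range.

## Working session

There is one attempt and no reset: what is moved stays moved. The work goes in short steps, Python scripts to look and compute and a tool call to move; the robot and the scene stay as the last step left them, time stands still between calls to the robot, and variables do not carry over. Pictures are saved under pics/ and viewed, at most 10 in all, crops included, and the job is handed in when it is done.

Besides the shell and the picture viewer there is one more tool, called after ">>>" by a JSON object that holds its "method" and its "body", one argument or row to a line. move_arm: Moves the arm, as the interface text tells. Its arguments: {"type":"object","properties":{"jaw":{"type":"array"},"delta_pos":{"type":"array"},"yaw":{"type":"array"},"force":{"type":"number"}},"required":["jaw","delta_pos","yaw"]}

```bash
mkdir -p pics
cat > h.py <<'E'
import numpy as np, cv2
from workcell import bot, camera, camera_model, outline_of, pinpoint
def ray(m,xy):
    d=np.array([(xy[0]-m['cx'])/m['fx'],(xy[1]-m['cy'])/m['fy'],1.]);R=np.array(m['R']);t=np.array(m['t'])
    return -R.T@t, R.T@d
def atz(m,xy,z):
    o,d=ray(m,xy); return o+d*(z-o[2])/d[2]
def tri(obs):
    A=0;b=0
    for m,xy in obs:
        o,d=ray(m,xy);d=d/np.linalg.norm(d);P=np.eye(3)-np.outer(d,d);A=A+P;b=b+P@o
    return np.linalg.solve(A,b)
def proj(m,X):
    c=np.array(m['R'])@X+np.array(m['t']);return np.array([c[0]/c[2]*m['fx']+m['cx'],c[1]/c[2]*m['fy']+m['cy']])
E
python3 - <<'E'
from h import *
o=bot.get_obs();print(o['time'],o['ee_pos'],o['tcp_rot'],o['wrist_force'])
ims=[]
obs={}
for c in ('side','top','wrist'):
    im=camera(c);ims.append(im);m=camera_model(c);print(c,-np.array(m['R']).T@m['t'])
    for n in ['rail','rail_tube','rail_left','rail_right','base','top_slots','catches','shelf']:
        r=pinpoint(c,n)
        if r:
            print(c,n,np.round(r[0]['xy'],1),round(r[0]['confidence'],2)); obs.setdefault(n,[]).append((m,r[0]['xy']))
for n,v in obs.items():
    if len(v)>1: 
        X=tri(v[:2]);print(n,X.round(4),[np.round(proj(m,X)-xy,1) for m,xy in v])
cv2.imwrite('pics/a.png',cv2.resize(np.vstack([np.hstack(ims[:2])]),(800,300))[:,:,::-1])
cv2.imwrite('pics/side.png',ims[0][:,:,::-1]);cv2.imwrite('pics/top.png',ims[1][:,:,::-1])
print(bot.get_obs()['time'])
E
```

```text
0.0 [ 0.20185727 -0.51161673  0.40399011] [-1.79924381e+02 -1.34577579e-03  2.15297189e+01] [-0.39489139 -0.02493628  0.19680914]
side [0.37058302 0.8479691  1.05223556]
side rail [350.4 207. ] 0.76
side rail_tube [349.7 194.3] 0.61
side rail_left [318.1 205.1] 0.69
side rail_right [339.3 170.5] 0.58
side base [256.4 286.9] 0.97
side top_slots [243.1 228.3] 0.78
side catches [236.7 227.8] 0.71
side shelf [275.3 275.8] 0.73
top [0.36371465 0.03522902 1.38865489]
top rail [441.5 271.8] 0.95
top rail_tube [445.  267.8] 0.68
top rail_left [412.3 234.6] 0.83
top rail_right [486.6 249.8] 0.97
top base [301.6 187.5] 0.76
top top_slots [300.  164.1] 0.68
top catches [300.5 156.5] 0.8
top shelf [294.8 208.6] 0.67
wrist [ 0.26771476 -0.48503359  0.37468938]
rail [ 0.4577 -0.2753 -0.006 ] [array([-0.3, -0. ]), array([0. , 0.4])]
rail_tube [ 0.463  -0.2713  0.0534] [array([-0.5, -0.1]), array([0. , 0.7])]
rail_left [ 0.5494 -0.1875  0.0696] [array([0.4, 0.1]), array([-0. , -0.5])]
rail_right [ 0.5098 -0.3764  0.0612] [array([-0., -0.]), array([0., 0.])]
base [ 0.6857  0.0971 -0.0069] [array([-1.1, -0.2]), array([0.1, 1.2])]
top_slots [0.6912 0.091  0.2261] [array([0.7, 0.2]), array([-0.1, -0.8])]
catches [0.7091 0.09   0.2241] [array([0.5, 0.1]), array([-0.1, -0.6])]
shelf [0.6162 0.111  0.0751] [array([0.4, 0.1]), array([-0. , -0.5])]
1.35
```

View pics/side.png

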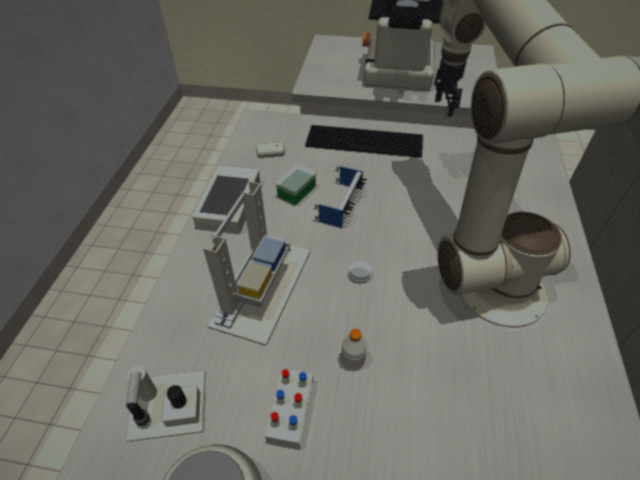

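View pics/top.png

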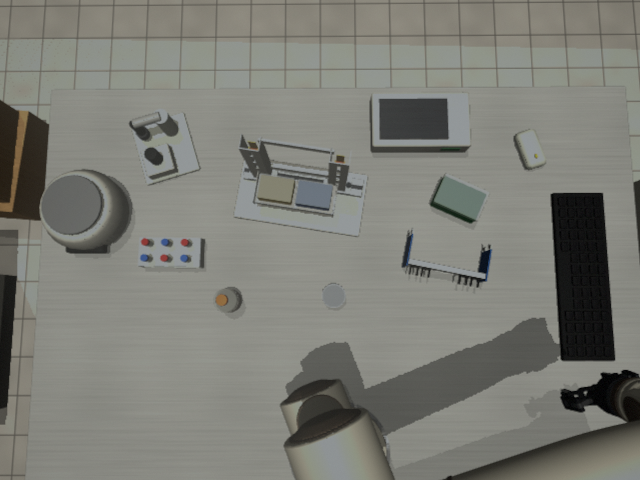

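The side and top pictures show the rail right of the frame (top about (445,268)), yawed roughly -12°. The frame is at about (300,187) in the top view, yawed -9 to -11°, and the bystanders are clear of the path. Next I move the wrist camera over the rail.

>>> {"method": "move_arm", "body": {
  "jaw": [0, 0, 0, 0, 0, 0, 0, 0, 0, 0],
  "delta_pos": [
    [0.025, 0.016, 0],
    [0.025, 0.016, 0],
    [0.025, 0.016, 0],
    [0.025, 0.016, 0],
    [0.025, 0.016, 0],
    [0.025, 0.016, 0],
    [0.025, 0.016, 0],
    [0.025, 0.016, 0],
    [0.025, 0.016, 0],
    [0.025, 0.016, 0]
  ],
  "yaw": [0.0986, 0.0986, 0.0986, 0.0986, 0.0986, 0.0986, 0.0986, 0.0986, 0.0986, 0.0986]
}}

```text
time: 2.18
ee_pos: [0.453, -0.3506, 0.4047]
tcp_rot: [180.0, 0.0, 78.3]
wrist_force: [0.2, 0.1, 0.9]
opening: 0.0854
grasp_force: 0.0
```

```bash
cat >> h.py <<'E'
RAIL={'rail':(0,0,0),'rail_tube':(0,0,.063),'rail_left':(.07,.1,.066),'rail_right':(.07,-.1,.066)}
BASE={'base':(0,0,0),'top_slots':(0,0,.235),'catches':(.0175,0,.235),'shelf':(-.078,0,.085)}
from scipy.optimize import least_squares
def fit(obs,model,x0,z0=0.0):
    # obs: list of (m,name,xy); pose x,y,yaw
    def res(p):
        c,s=np.cos(p[2]),np.sin(p[2]);r=[]
        for m,n,xy in obs:
            a=model[n];X=np.array([p[0]+c*a[0]-s*a[1],p[1]+s*a[0]+c*a[1],z0+a[2]])
            r+=list(proj(m,X)-xy)
        return np.array(r)
    s=least_squares(res,x0,loss='soft_l1');return s.x,res(s.x).reshape(-1,2).round(1)
def look(c,model,save=None):
    o=[];im=camera(c);m=camera_model(c)
    for n in model:
        r=pinpoint(c,n)
        if r and r[0]['confidence']>.4:o.append((m,n,np.array(r[0]['xy'])))
    if save: cv2.imwrite(save,im[:,:,::-1])
    return o
E
python3 - <<'E'
from h import *
o=bot.get_obs();print(o['time'],o['ee_pos'],o['tcp_rot'])
w=look('wrist',RAIL,'pics/w1.png');t=look('top',RAIL);s=look('side',RAIL)
print([(n,xy.round(0)) for m,n,xy in w])
for l,ob in (('w',w),('t',t),('s',s),('all',w+t+s)):
    if len(ob)>1:
        p,r=fit(ob,RAIL,[.46,-.275,-.2]);print(l,p[:2].round(4),np.degrees(p[2]).round(2),r.tolist())
ob=look('top',BASE)+look('side',BASE)
p,r=fit(ob,BASE,[.687,.095,-.2]);print(p[:2].round(4),np.degrees(p[2]).round(2),r.tolist());print(bot.get_obs()['time'])
E
```

```text
2.1833 [ 0.45296449 -0.35059375  0.40472923] [1.79993627e+02 4.88272506e-03 7.83083402e+01]
[('rail', array([310., 132.])), ('rail_tube', array([309., 132.])), ('rail_right', array([388., 244.]))]
w [ 0.4659 -0.2672] -9.8 [[0.0, 1.4], [-0.1, -1.4], [0.1, 0.2]]
t [ 0.4563 -0.2687] -10.87 [[0.4, -0.3], [-0.3, 0.5], [-0.5, -0.2], [0.4, 0.0]]
s [ 0.464  -0.2701] -12.5 [[-0.2, -2.0], [-0.2, 1.0], [0.4, 0.1]]
all [ 0.4653 -0.2679] -9.85 [[-0.5, 2.2], [-0.7, -0.4], [-0.5, 1.0], [-0.0, -3.8], [-0.8, -3.1], [-1.5, -3.1], [-0.5, -4.3], [-0.7, -1.6], [0.4, 2.5], [-1.6, 0.8]]
[0.6889 0.1   ] -5.69 [[1.1, -0.3], [-3.8, -0.3], [0.0, 1.3], [-0.9, 0.6], [-0.4, -1.5], [0.0, -0.8], [1.7, 0.4]]
3.4333
```

View pics/w1.png

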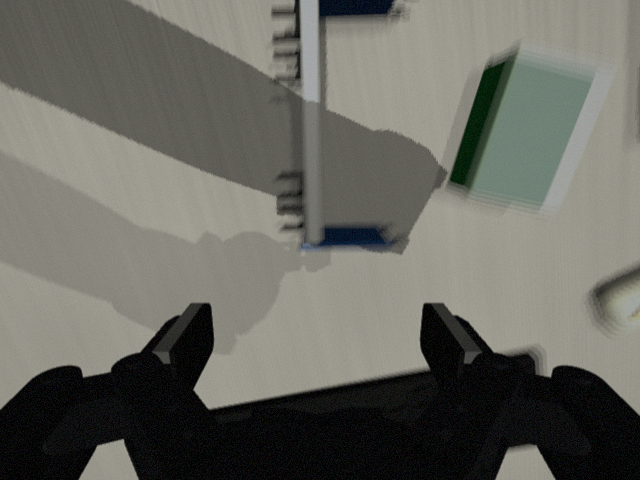

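The tube runs vertically through the wrist view at column ~312, with its middle near row 132. Rail yaw is about -10.8°. I'll go to the grasp pose.

>>> {"method": "move_arm", "body": {
  "jaw": [0, 0, 0, 0, 0, 0, 0, 0, 0, 0],
  "delta_pos": [
    [0.003, 0.02, 0],
    [0.003, 0.02, 0],
    [0.003, 0.02, 0],
    [0.003, 0.022, 0],
    [0, 0, -0.035],
    [0, 0, -0.035],
    [0, 0, -0.035],
    [0, 0, -0.035],
    [0, 0, -0.025],
    [0, 0, -0.02]
  ],
  "yaw": [0.016, 0, 0, 0, 0, 0, 0, 0, 0, 0]
}}

```text
time: 4.27
ee_pos: [0.4632, -0.2692, 0.217]
tcp_rot: [-179.9, -0.0, 78.9]
wrist_force: [-0.2, -0.5, -0.5]
opening: 0.0853
grasp_force: 0.0
```

>>> {"method": "move_arm", "body": {
  "jaw": [0.4, 0.8, 1, 1, 1, 1, 1, 1],
  "delta_pos": [
    [0, 0, 0],
    [0, 0, 0],
    [0, 0, 0],
    [0, 0, 0],
    [0, 0, 0],
    [0, 0, 0],
    [0, 0, 0],
    [0, 0, 0]
  ],
  "yaw": [0, 0, 0, 0, 0, 0, 0, 0],
  "force": 60
}}

```text
time: 4.93
ee_pos: [0.4641, -0.2698, 0.2211]
tcp_rot: [179.9, 0.0, 78.9]
wrist_force: [-1.9, 1.3, 6.8]
opening: 0.0131
grasp_force: 59.4
```

>>> {"method": "move_arm", "body": {
  "jaw": [1, 1, 1, 1, 1, 1, 1],
  "delta_pos": [
    [0, 0, 0.015],
    [0, 0, 0.03],
    [0, 0, 0.04],
    [0, 0, 0.04],
    [0, 0, 0.04],
    [0, 0, 0.025],
    [0, 0, 0]
  ],
  "yaw": [0, 0, 0, 0, 0, 0, 0]
}}

```text
time: 5.52
ee_pos: [0.4639, -0.2696, 0.4157]
tcp_rot: [179.6, 0.1, 78.9]
wrist_force: [0.8, -0.5, -4.1]
opening: 0.0132
grasp_force: 59.4
```

Run:
```python
from h import *
im=camera('top');m=camera_model('top');k=outline_of('top','base')[0]['mask']
cv2.imwrite('pics/crop.png',cv2.resize(im[110:250,220:380],(800,700))[:600,:,::-1])
pts=[]
for c in range(242,356):
    r=np.where(k[:,c])[0].max(); pts.append(atz(m,(c,r+.5),0.006))
pts=np.array(pts);
l=cv2.fitLine(pts[:,:2].astype(np.float32),cv2.DIST_HUBER,0,.001,.001).ravel();print('front edge yaw',np.degrees(np.arctan2(-l[0]/l[1],1)),l)
cs=np.where(k.any(0))[0];print(cs.min(),cs.max())
ee=bot.get_obs();print(ee['ee_pos'],ee['tcp_rot'],ee['wrist_force'],ee['torque'],ee['opening'])
z0=ee['ee_pos'][2]-.221
a=look('top',RAIL)+look('side',RAIL)
p,r=fit(a,RAIL,[.46,-.275,-.2],z0);print(p[:2].round(4),np.degrees(p[2]).round(2),r.tolist())
for i in range(2):
    for n in BASE:
        for c in ('top','side'):
            r=pinpoint(c,n); 
            if r: print(n,c,r[0]['xy'],atz(camera_model(c),r[0]['xy'],BASE[n][2]).round(4))
    if i==0: camera('top');camera('side')
k2=outline_of('top','rail')[0]['mask'];
c=cv2.findContours(k2.astype(np.uint8),0,2)[0];c=max(c,key=cv2.contourArea);print(cv2.minAreaRect(c))
```

```text
front edge yaw -8.716862 [0.15155174 0.98844934 0.5746863  0.08828857]
234 366
[ 0.46399298 -0.26970667  0.40967351] [1.79962656e+02 1.51177917e-02 7.89430181e+01] [ 0.07752259 -0.77671795 -5.84689412] [ 0.03508185  0.07273882 -0.0618531 ] 0.012821532275171865
[ 0.4601 -0.2712] -13.15 [[-0.6, 0.3], [-1.8, 0.3], [1.0, -0.4], [1.7, -0.3], [-4.0, -0.9], [1.8, -1.2], [-2.9, 0.3]]
base top [303.5, 186.6] [0.6899 0.0919 0.    ]
base side [254.8, 284.0] [0.6875 0.0929 0.    ]
top_slots top [298.2, 159.3] [0.698  0.0945 0.235 ]
top_slots side [244.9, 224.0] [0.6894 0.0837 0.235 ]
catches top [301.1, 156.3] [0.705 0.088 0.235]
catches side [237.7, 229.9] [0.7015 0.1064 0.235 ]
shelf top [292.8, 210.6] [0.608  0.1153 0.085 ]
shelf side [277.4, 272.7] [0.6117 0.1071 0.085 ]
base top [304.2, 185.8] [0.6921 0.09   0.    ]
base side [253.3, 284.4] [0.6914 0.095  0.    ]
top_slots top [299.7, 163.2] [0.6889 0.0911 0.235 ]
top_slots side [242.5, 225.8] [0.6936 0.0908 0.235 ]
catches top [299.7, 157.3] [0.7027 0.0911 0.235 ]
catches side [239.4, 227.8] [0.6993 0.0987 0.235 ]
shelf top [293.0, 208.0] [0.6147 0.1148 0.085 ]
shelf side [277.2, 275.2] [0.6103 0.1156 0.085 ]
((430.1877136230469, 249.96714782714844), (57.775203704833984, 36.53050994873047), 51.009002685546875)
```

View pics/crop.png

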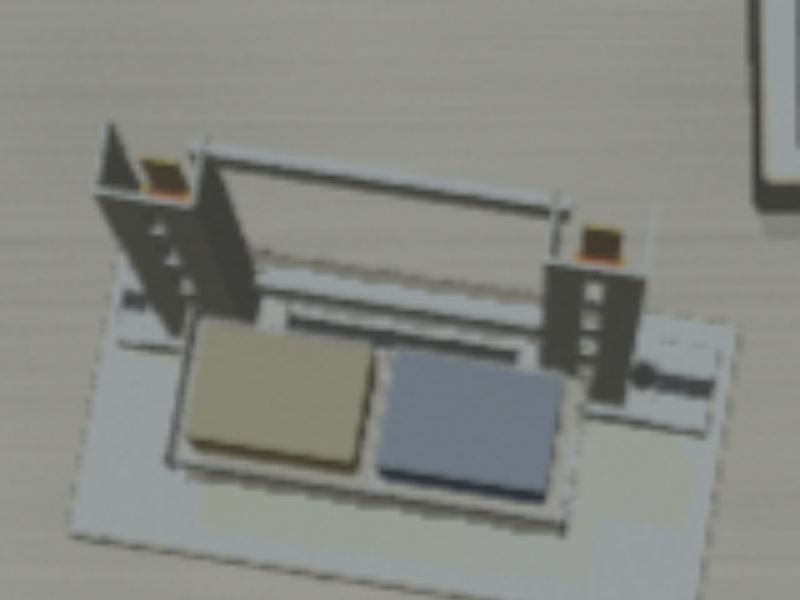

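The crop shows the front edges of the upright tops: left (97,192)-(193,205), right (548,263)-(648,274). These give the true slot middle and the yaw directly.

Run:
```python
from h import *
m=camera_model('top')
P=[atz(m,(219.5+x/5+.1,109.5+y/5+.1),.285) for x,y in ((97,192),(193,205),(548,263),(648,274))]
print(np.round(P,4)); L=(P[0]+P[1])/2;R=(P[2]+P[3])/2;print(L,R,np.linalg.norm(L-R),np.degrees(np.arctan2(-(L-R)[0],(L-R)[1])),(L+R)/2)
yaw=np.radians(-8.72)
for e in [(72,535),(560,612)]: print(atz(m,(219.5+e[0]/5,109.5+e[1]/5),.012))
M=(L+R)/2
B=np.array([.690,.0925])
c,s=np.cos(yaw),np.sin(yaw);d=M[:2]-B;print('M in base',c*d[0]+s*d[1],-s*d[0]+c*d[1])
```

```text
[[ 0.7094  0.2211  0.285 ]
 [ 0.7034  0.1791  0.285 ]
 [ 0.6768  0.0247  0.285 ]
 [ 0.6717 -0.0185  0.285 ]]
[0.70637398 0.20009662 0.285     ] [0.67424239 0.00309031 0.285     ] 0.19960943769104475 -9.263337065001679 [0.69030819 0.10159347 0.285     ]
[0.60610561 0.27711708 0.012     ]
[0.56389268 0.01667794 0.012     ]
M in base -0.0010739985923086059 0.009035077281704303
```

>>> {"method": "move_arm", "body": {
  "jaw": [1, 1, 1, 1, 1, 1, 1, 1, 1, 1],
  "delta_pos": [
    [0.004, 0.014, 0],
    [0.008, 0.028, 0],
    [0.01, 0.035, 0],
    [0.01, 0.035, 0],
    [0.01, 0.035, 0],
    [0.01, 0.035, 0],
    [0.01, 0.035, 0],
    [0.01, 0.035, 0],
    [0.01, 0.035, 0],
    [0.01, 0.035, 0]
  ],
  "yaw": [0.0034, 0.0034, 0.0034, 0.0034, 0.0034, 0.0034, 0.0034, 0.0034, 0.0034, 0.0034]
}}

```text
time: 7.9
ee_pos: [0.556, 0.0543, 0.4098]
tcp_rot: [180.0, -0.0, 80.9]
wrist_force: [1.0, 0.3, -5.5]
opening: 0.0129
grasp_force: 59.3
```

>>> {"method": "move_arm", "body": {
  "jaw": [1, 1, 1, 1, 1],
  "delta_pos": [
    [0.0085, 0.03, 0],
    [0.007, 0.025, 0],
    [0.004, 0.012, 0],
    [0, 0, 0],
    [0, 0, 0]
  ],
  "yaw": [0, 0, 0, 0, 0]
}}

```text
time: 8.32
ee_pos: [0.5754, 0.1197, 0.4093]
tcp_rot: [-180.0, 0.0, 81.0]
wrist_force: [-0.2, -0.4, -4.2]
opening: 0.0132
grasp_force: 59.3
```

Run:
```python
from h import *
o=bot.get_obs();print(o['time'],o['ee_pos'],o['tcp_rot'],o['wrist_force'],o['torque'],o['opening'])
im=camera('top');cv2.imwrite('pics/t2.png',cv2.resize(im[120:240,220:380],(800,600),interpolation=cv2.INTER_CUBIC)[:,:,::-1])
z0=o['ee_pos'][2]-.221
a=look('top',RAIL)+look('side',RAIL,'pics/s2.png')
p,r=fit(a,RAIL,[.58,.12,-.16],z0);print(p[:2].round(4),np.degrees(p[2]).round(2),r.tolist())
```

```text
8.3167 [0.57543608 0.11973532 0.40931145] [-1.79961795e+02  3.20074168e-02  8.09561592e+01] [-0.20764246 -0.41729577 -4.23605637] [0.0364451  0.04625214 0.05274202] 0.013175119236748701
[0.5739 0.1201] -10.85 [[0.1, 0.1], [1.4, -1.6], [-1.5, 1.4]]
```

View pics/t2.png

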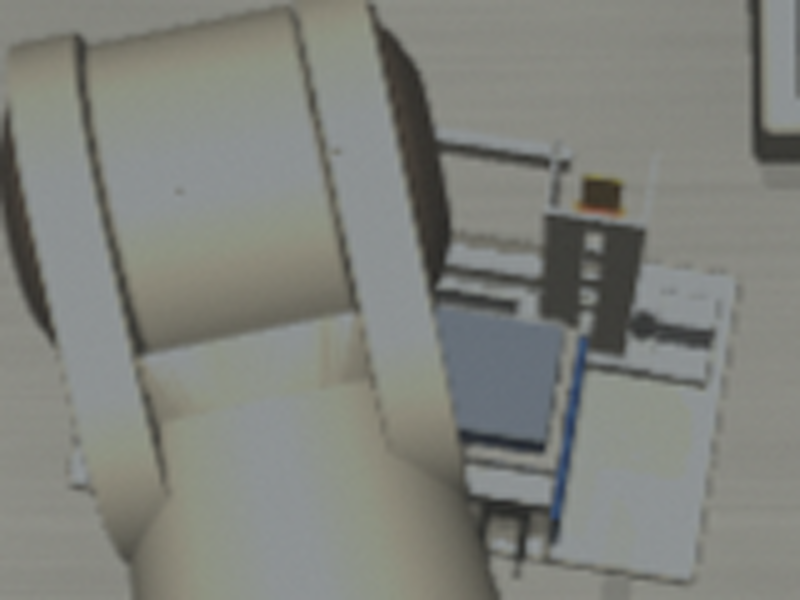

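Run:
```python
from h import *
m=camera_model('top')
f=lambda x,y,z:atz(m,(219.5+x/5+.1,119.5+y/5+.1),z)[:2]
yaw=np.radians(-9.1);xd=np.array([np.cos(yaw),np.sin(yaw)]);yd=np.array([-xd[1],xd[0]])
M=np.array([.6903,.1016])
g=lambda p:(np.round([(p-M)@xd,(p-M)@yd],4))
a=f(584,340,.267);b=f(556,530,.267);print('plate',a,b,g(a),g(b),np.degrees(np.arctan2((a-b)[1],(a-b)[0])),np.linalg.norm(a-b))
for p in [(594,241,.2495),(591,297,.1995),(594,213,.285),(548,212,.285),(648,224,.285)]:print(g(f(*p)))
# finer: blue columns
im=camera('top').astype(int);im=im[120:240,220:380]
bl=(im[:,:,2]-im[:,:,0]>50);r,c=np.where(bl);k=c>100
pts=[]
for row in np.unique(r[k]):
    w=im[row,100:130];wt=np.clip(w[:,2]-w[:,0]-25,0,None);cc=100+(wt*np.arange(30)).sum()/wt.sum();pts.append((cc+220,row+120))
P=np.array([atz(m,q,.265)[:2] for q in pts]);print(len(P),[g(p).tolist() for p in P[::4]])
l=np.polyfit([g(p)[0] for p in P],[g(p)[1] for p in P],1);print(l, 'deg rel',np.degrees(np.arctan(l[0])))
```

```text
plate [0.62468784 0.00900275] [0.54060865 0.0215746 ] [-0.0501 -0.1018] [-0.1352 -0.1027] -8.504089831906407 0.08501388906189264
[-0.0007 -0.0991]
[-0.0137 -0.101 ]
[ 0.0019 -0.0977]
[-0.0008 -0.078 ]
[ 0.0006 -0.1216]
15 [[-0.0573, -0.1021], [-0.0754, -0.1021], [-0.1001, -0.1021], [-0.1158, -0.1019]]
[-0.00324012 -0.10238901] deg rel -0.18564453668492678
```

The right plate is about 2.5 mm too far to -y relative to its slot. I'll correct that and the height, then approach.

>>> {"method": "move_arm", "body": {
  "jaw": [1, 1, 1, 1, 1],
  "delta_pos": [
    [0.0004, 0.0025, -0.0023],
    [0.0066, -0.001, 0],
    [0.0066, -0.001, 0],
    [0.0066, -0.001, 0],
    [0, 0, 0]
  ],
  "yaw": [0, 0, 0, 0, 0]
}}

```text
time: 9.33
ee_pos: [0.5969, 0.1187, 0.4068]
tcp_rot: [-180.0, 0.0, 80.9]
wrist_force: [0.5, 0.3, -5.6]
opening: 0.013
grasp_force: 59.6
```

```bash
cat >> h.py <<'E'
YAW=np.radians(-9.1);XD=np.array([np.cos(YAW),np.sin(YAW)]);YD=np.array([-XD[1],XD[0]]);M=np.array([.6903,.1016])
g=lambda p:(np.round([(p[:2]-M)@XD,(p[:2]-M)@YD],4))
def plate():
    im=camera('top').astype(int);m=camera_model('top');P=[]
    for row in range(120,240):
        w=im[row,320:350];d=w[:,2]-w[:,0]
        if d.max()>50:
            wt=np.clip(d-25,0,None);P.append(g(atz(m,(320+(wt*np.arange(30)).sum()/wt.sum(),row),.265)))
    P=np.array(P);l=np.polyfit(P[:,0],P[:,1],1);return im,len(P),P[:,0].max(),np.polyval(l,0),np.degrees(l[0])
E
python3 - <<'E'
from h import *
im,*r=plate();print(r)
c=im[130:205,310:370].astype(np.uint8)
s=camera('side');o=bot.get_obs();print(o['ee_pos'],g(o['ee_pos']),o['tcp_rot'],o['wrist_force'])
A=cv2.resize(c,(480,600),interpolation=cv2.INTER_CUBIC);B=cv2.resize(s[180:300,190:254],(320,600),interpolation=cv2.INTER_CUBIC)
cv2.imwrite('pics/c3.png',np.hstack([A,B])[:,:,::-1])
E
```

```text
[13, np.float64(-0.0374), np.float64(-0.09921990625827216), np.float64(0.06872976240022645)]
[0.596011   0.11879054 0.40694979] [-0.0958  0.0021] [-1.79958884e+02  1.54818712e-02  8.08746282e+01] [ 0.64469356  0.44736173 -4.48239244]
```

View pics/c3.png

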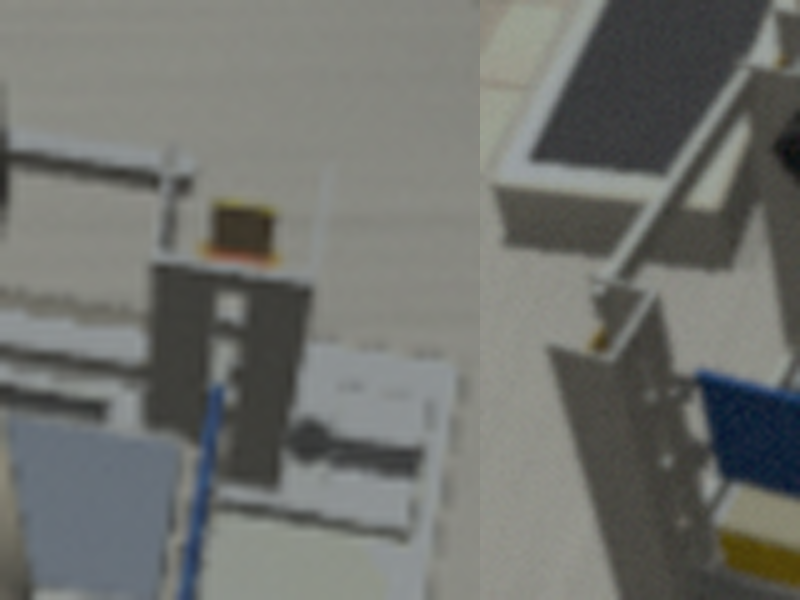

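Plate and slot now line up: the blue plate is at col ~217 of the crop and the slots at ~230-222, with perspective accounted for (y -0.0992 against -0.0995). I'll push in gently.

>>> {"method": "move_arm", "body": {
  "jaw": [1, 1, 1, 1, 1, 1],
  "delta_pos": [
    [0.003, -0.0005, 0],
    [0.003, -0.0005, 0],
    [0.002, -0.0003, 0],
    [0.002, -0.0003, 0],
    [0.002, -0.0003, 0],
    [0, 0, 0]
  ],
  "yaw": [0, 0, 0, 0, 0, 0]
}}

```text
time: 9.93
ee_pos: [0.6079, 0.1169, 0.4073]
tcp_rot: [-180.0, 0.0, 80.9]
wrist_force: [-0.1, -0.3, -5.0]
opening: 0.0127
grasp_force: 59.5
```

>>> {"method": "move_arm", "body": {
  "jaw": [1, 1, 1, 1],
  "delta_pos": [
    [0.0015, -0.0002, 0],
    [0.0015, -0.0003, 0],
    [0.0015, -0.0002, 0],
    [0, 0, 0]
  ],
  "yaw": [0, 0, 0, 0]
}}

```text
time: 10.27
ee_pos: [0.6123, 0.1162, 0.4073]
tcp_rot: [180.0, -0.0, 80.9]
wrist_force: [-0.3, -0.2, -4.9]
opening: 0.0133
grasp_force: 59.5
```

>>> {"method": "move_arm", "body": {
  "jaw": [1, 1, 1, 1, 1],
  "delta_pos": [
    [0.0015, -0.0002, 0],
    [0.0015, -0.0003, 0],
    [0.0015, -0.0002, 0],
    [0.0015, -0.0002, 0],
    [0, 0, 0]
  ],
  "yaw": [0, 0, 0, 0, 0]
}}

```text
time: 10.68
ee_pos: [0.6183, 0.1153, 0.4073]
tcp_rot: [-180.0, 0.0, 80.9]
wrist_force: [-1.0, -0.4, -4.7]
opening: 0.0129
grasp_force: 59.5
```

Run:
```python
from h import *
im,*r=plate();print(r);o=bot.get_obs();print(o['ee_pos'],g(o['ee_pos']),o['tcp_rot'],o['wrist_force'],o['torque'])
```

```text
[15, np.float64(-0.0078), np.float64(-0.09913583302382983), np.float64(-0.07923665333361939)]
[0.61820356 0.11533086 0.40729166] [-0.0734  0.0022] [-1.79993735e+02  1.85202496e-03  8.08836434e+01] [-0.58658413 -0.19576917 -5.67259332] [0.02276843 0.10976981 0.03002652]
```

>>> {"method": "move_arm", "body": {
  "jaw": [1, 1, 1, 1],
  "delta_pos": [
    [0.0015, -0.0002, 0],
    [0.0015, -0.0003, 0],
    [0.001, -0.0002, 0],
    [0, 0, 0]
  ],
  "yaw": [0, 0, 0, 0]
}}

```text
time: 11.07
ee_pos: [0.6222, 0.1147, 0.4073]
tcp_rot: [-180.0, 0.0, 80.9]
wrist_force: [0.8, 0.5, -5.2]
opening: 0.0132
grasp_force: 59.5
```

>>> {"method": "move_arm", "body": {
  "jaw": [1, 1, 1, 1],
  "delta_pos": [
    [0.001, -0.0002, 0],
    [0.001, -0.0001, 0],
    [0.001, -0.0002, 0],
    [0, 0, 0]
  ],
  "yaw": [0, 0, 0, 0]
}}

```text
time: 11.4
ee_pos: [0.6233, 0.1145, 0.4076]
tcp_rot: [-179.7, 0.0, 80.9]
wrist_force: [-15.8, 1.6, 0.5]
opening: 0.0126
grasp_force: 60.4
```

>>> {"method": "move_arm", "body": {
  "jaw": [1, 1, 1, 1, 1, 1],
  "delta_pos": [
    [-0.0014, 0.0002, 0],
    [0, 0, -0.0015],
    [0, 0, -0.0015],
    [0, 0, -0.001],
    [0, 0, -0.001],
    [0, 0, 0]
  ],
  "yaw": [0, 0, 0, 0, 0, 0]
}}

```text
time: 11.9
ee_pos: [0.6226, 0.1146, 0.4029]
tcp_rot: [-179.9, -0.0, 80.9]
wrist_force: [-8.8, 2.5, -0.9]
opening: 0.0133
grasp_force: 60.3
```

>>> {"method": "move_arm", "body": {
  "jaw": [1, 1, 1, 1, 1],
  "delta_pos": [
    [-0.0006, 0.0001, 0],
    [0, 0, -0.001],
    [0, 0, -0.001],
    [0, 0, -0.001],
    [0, 0, 0]
  ],
  "yaw": [0, 0, 0, 0, 0]
}}

```text
time: 12.32
ee_pos: [0.6223, 0.1146, 0.4005]
tcp_rot: [-180.0, -0.0, 80.9]
wrist_force: [-7.4, 1.7, 3.2]
opening: 0.0125
grasp_force: 60.6
```

>>> {"method": "move_arm", "body": {
  "jaw": [0.8, 0.6, 0.5, 0.5, 0.5, 0.5, 0.5, 0.5, 0.5],
  "delta_pos": [
    [0, 0, 0],
    [0, 0, 0],
    [0, 0, 0],
    [0, 0, 0],
    [0, 0, 0.005],
    [0, 0, 0.015],
    [0, 0, 0.025],
    [0, 0, 0.03],
    [0, 0, 0]
  ],
  "yaw": [0, 0, 0, 0, 0, 0, 0, 0, 0]
}}

```text
time: 13.07
ee_pos: [0.6224, 0.1143, 0.4808]
tcp_rot: [179.6, -0.1, 80.9]
wrist_force: [-0.1, 0.2, 0.7]
opening: 0.0426
grasp_force: 0.0
```

Run:
```python
from h import *
im,*r=plate();print(r);o=bot.get_obs();print(o['time'],o['ee_pos'],g(o['ee_pos']),o['wrist_force'],o['opening'])
s=camera('side');w=camera('wrist')
A=cv2.resize(s[170:290,190:302],(560,600),interpolation=cv2.INTER_CUBIC);B=cv2.resize(w,(240,180))
C=cv2.resize(im[150:215,310:370].astype(np.uint8),(240,260));Z=np.zeros((600,240,3),np.uint8);Z[:180]=B;Z[200:460]=C
cv2.imwrite('pics/c4.png',np.hstack([A,Z])[:,:,::-1])
```

```text
[13, np.float64(-0.0214), np.float64(-0.09924030096913292), np.float64(-0.10626614093043145)]
13.1167 [0.62288946 0.11440609 0.47833476] [-0.0686  0.002 ] [ 0.66313899 -0.64583535 -0.93582007] 0.04301379168240274
```

View pics/c4.png

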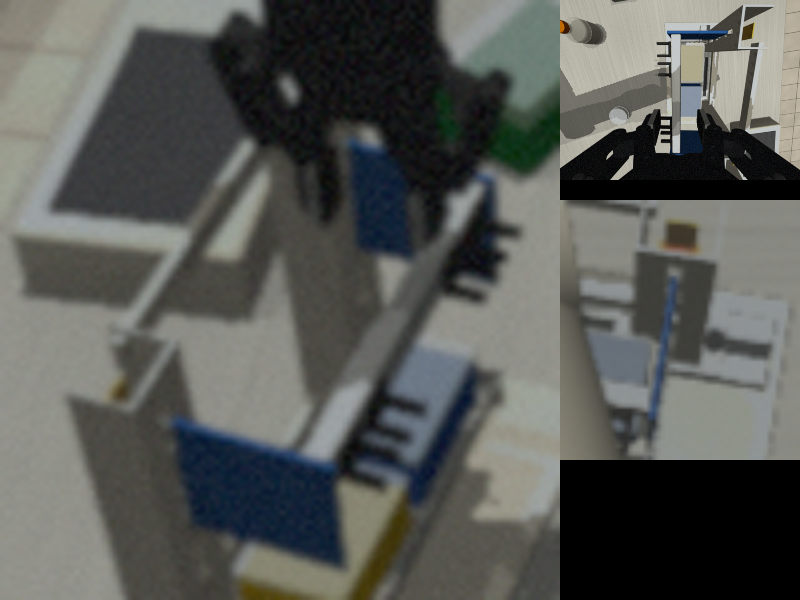

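The rail hangs with the claws in the slots, level in both views. Next I press the right end with the jaws shut.

>>> {"method": "move_arm", "body": {
  "jaw": [1, 1, 1, 1, 1, 1, 1, 1, 1],
  "delta_pos": [
    [0.005, -0.017, 0],
    [0.006, -0.024, 0],
    [0.006, -0.024, 0],
    [0.006, -0.022, 0],
    [0.006, -0.02, 0],
    [0, 0, 0],
    [0, 0, -0.015],
    [0, 0, -0.018],
    [0, 0, 0]
  ],
  "yaw": [0, 0, 0, 0, 0, 0, 0, 0, 0]
}}

```text
time: 13.97
ee_pos: [0.6521, 0.0076, 0.4368]
tcp_rot: [-179.6, 0.1, 80.9]
wrist_force: [-0.2, 0.0, -1.1]
opening: -0.0
grasp_force: 0.0
```

>>> {"method": "move_arm", "body": {
  "jaw": [1, 1, 1, 1, 1, 1],
  "delta_pos": [
    [0, 0, 0],
    [0, 0, -0.003],
    [0, 0, -0.003],
    [0, 0, -0.002],
    [0, 0, -0.002],
    [0, 0, 0]
  ],
  "yaw": [0, 0, 0, 0, 0, 0]
}}

```text
time: 14.47
ee_pos: [0.6521, 0.0076, 0.4312]
tcp_rot: [-180.0, -0.0, 80.9]
wrist_force: [-0.7, -0.7, -0.3]
opening: -0.0003
grasp_force: 0.0
```

>>> {"method": "move_arm", "body": {
  "jaw": [1, 1, 1, 1, 1],
  "delta_pos": [
    [0, 0, -0.0015],
    [0, 0, -0.0015],
    [0, 0, -0.001],
    [0, 0, -0.001],
    [0, 0, 0]
  ],
  "yaw": [0, 0, 0, 0, 0]
}}

```text
time: 14.88
ee_pos: [0.6517, 0.0074, 0.4277]
tcp_rot: [179.9, -0.0, 80.9]
wrist_force: [-0.9, -0.2, 5.5]
opening: -0.0001
grasp_force: 3.2
```

>>> {"method": "move_arm", "body": {
  "jaw": [1, 1, 1, 1],
  "delta_pos": [
    [0, 0, -0.001],
    [0, 0, -0.001],
    [0, 0, -0.001],
    [0, 0, 0]
  ],
  "yaw": [0, 0, 0, 0]
}}

```text
time: 15.22
ee_pos: [0.6516, 0.0073, 0.4257]
tcp_rot: [179.8, -0.0, 80.9]
wrist_force: [-2.3, -0.7, 12.1]
opening: 0.0001
grasp_force: 5.6
```

>>> {"method": "move_arm", "body": {
  "jaw": [1, 1, 1, 1],
  "delta_pos": [
    [0, 0, -0.001],
    [0, 0, -0.001],
    [0, 0, -0.0005],
    [0, 0, 0]
  ],
  "yaw": [0, 0, 0, 0]
}}

```text
time: 15.55
ee_pos: [0.6516, 0.0071, 0.4236]
tcp_rot: [179.8, 0.0, 80.9]
wrist_force: [-1.8, -2.2, 13.5]
opening: -0.0
grasp_force: 6.6
```

>>> {"method": "move_arm", "body": {
  "jaw": [1, 1, 1, 1],
  "delta_pos": [
    [0, 0, -0.001],
    [0, 0, -0.001],
    [0, 0, -0.0005],
    [0, 0, 0]
  ],
  "yaw": [0, 0, 0, 0]
}}

```text
time: 15.88
ee_pos: [0.6518, 0.007, 0.4211]
tcp_rot: [179.7, 0.0, 80.9]
wrist_force: [-0.4, -3.5, 12.7]
opening: -0.0002
grasp_force: 6.4
```

>>> {"method": "move_arm", "body": {
  "jaw": [1, 1, 1, 1, 1],
  "delta_pos": [
    [0, 0, -0.001],
    [0, 0, -0.001],
    [0, 0, -0.0005],
    [0, 0, -0.0005],
    [0, 0, 0]
  ],
  "yaw": [0, 0, 0, 0, 0]
}}

```text
time: 16.3
ee_pos: [0.6518, 0.0068, 0.4191]
tcp_rot: [179.6, 0.0, 80.8]
wrist_force: [0.3, -4.6, 16.7]
opening: -0.0002
grasp_force: 8.8
```

>>> {"method": "move_arm", "body": {
  "jaw": [1, 1, 1, 1, 1],
  "delta_pos": [
    [0, 0, -0.0005],
    [0, 0, -0.0005],
    [0, 0, -0.0005],
    [0, 0, -0.0005],
    [0, 0, 0]
  ],
  "yaw": [0, 0, 0, 0, 0]
}}

```text
time: 16.72
ee_pos: [0.6514, 0.0068, 0.4189]
tcp_rot: [179.5, 0.0, 80.8]
wrist_force: [-2.7, -4.9, 26.8]
opening: -0.0002
grasp_force: 13.1
```

Run:
```python
from h import *
im,*r=plate();print(r);o=bot.get_obs();print(o['time'],o['ee_pos'],o['wrist_force'])
s=camera('side')
B=cv2.resize(s[170:290,190:300],(550,600),interpolation=cv2.INTER_CUBIC)
cv2.imwrite('pics/c5.png',B[:,:,::-1])
```

```text
Traceback (most recent call last):
  File "h.py", line 42, in plate
    P=np.array(P);l=np.polyfit(P[:,0],P[:,1],1);return im,len(P),P[:,0].max(),np.polyval(l,0),np.degrees(l[0])
                               ~^^^^^
IndexError: too many indices for array: array is 1-dimensional, but 2 were indexed
```

The right end has hit a stop, 9 mm down, so I'll do the left end.

>>> {"method": "move_arm", "body": {
  "jaw": [1, 1, 1, 1, 1, 1, 1, 1, 1, 1],
  "delta_pos": [
    [0, 0, 0.005],
    [0, 0, 0.02],
    [0, 0, 0.03],
    [0.005, 0.03, 0],
    [0.005, 0.0335, 0],
    [0.0055, 0.0335, 0],
    [0.0055, 0.0335, 0],
    [0.0055, 0.0335, 0],
    [0.005, 0.0335, 0],
    [0, 0, 0]
  ],
  "yaw": [0, 0, 0, 0, 0, 0, 0, 0, 0, 0]
}}

```text
time: 17.6
ee_pos: [0.684, 0.2108, 0.4658]
tcp_rot: [-179.8, -0.0, 81.2]
wrist_force: [0.3, -0.6, -0.8]
opening: 0.0002
grasp_force: 0.0
```

>>> {"method": "move_arm", "body": {
  "jaw": [1, 1, 1, 1, 1, 1],
  "delta_pos": [
    [0, 0, -0.012],
    [0, 0, -0.012],
    [0, 0, -0.008],
    [0, 0, -0.004],
    [0, 0, -0.002],
    [0, 0, 0]
  ],
  "yaw": [0, 0, 0, 0, 0, 0]
}}

```text
time: 18.1
ee_pos: [0.6835, 0.2048, 0.4303]
tcp_rot: [-180.0, 0.0, 80.9]
wrist_force: [0.4, 0.0, 0.4]
opening: 0.0003
grasp_force: 0.0
```

>>> {"method": "move_arm", "body": {
  "jaw": [1, 1, 1, 1, 1],
  "delta_pos": [
    [0, 0, -0.0015],
    [0, 0, -0.001],
    [0, 0, -0.001],
    [0, 0, -0.001],
    [0, 0, 0]
  ],
  "yaw": [0, 0, 0, 0, 0]
}}

```text
time: 18.52
ee_pos: [0.6834, 0.2049, 0.4272]
tcp_rot: [179.9, -0.1, 80.9]
wrist_force: [-0.3, -0.3, 4.6]
opening: -0.0001
grasp_force: 2.6
```

>>> {"method": "move_arm", "body": {
  "jaw": [1, 1, 1, 1, 1],
  "delta_pos": [
    [0, 0, -0.001],
    [0, 0, -0.001],
    [0, 0, -0.001],
    [0, 0, -0.001],
    [0, 0, 0]
  ],
  "yaw": [0, 0, 0, 0, 0]
}}

```text
time: 18.93
ee_pos: [0.6836, 0.2052, 0.4231]
tcp_rot: [179.9, -0.1, 80.9]
wrist_force: [2.0, 2.6, 4.0]
opening: 0.0003
grasp_force: 2.3
```

>>> {"method": "move_arm", "body": {
  "jaw": [1, 1, 1, 1, 1],
  "delta_pos": [
    [0, 0, -0.001],
    [0, 0, -0.001],
    [0, 0, -0.001],
    [0, 0, -0.0005],
    [0, 0, 0]
  ],
  "yaw": [0, 0, 0, 0, 0]
}}

```text
time: 19.35
ee_pos: [0.6834, 0.2049, 0.4195]
tcp_rot: [179.9, -0.1, 80.9]
wrist_force: [1.3, 1.1, 6.6]
opening: -0.0001
grasp_force: 3.7
```

>>> {"method": "move_arm", "body": {
  "jaw": [1, 1, 1, 1, 1],
  "delta_pos": [
    [0, 0, -0.001],
    [0, 0, -0.0005],
    [0, 0, -0.0005],
    [0, 0, -0.0005],
    [0, 0, 0]
  ],
  "yaw": [0, 0, 0, 0, 0]
}}

```text
time: 19.77
ee_pos: [0.683, 0.2048, 0.4191]
tcp_rot: [179.8, -0.1, 80.9]
wrist_force: [-2.1, 0.6, 16.0]
opening: 0.0002
grasp_force: 8.5
```

>>> {"method": "move_arm", "body": {
  "jaw": [1, 1, 1],
  "delta_pos": [
    [0, 0, -0.0005],
    [0, 0, -0.0003],
    [0, 0, 0]
  ],
  "yaw": [0, 0, 0]
}}

```text
time: 20.02
ee_pos: [0.6828, 0.2048, 0.419]
tcp_rot: [179.7, -0.1, 80.9]
wrist_force: [-1.8, 1.8, 20.7]
opening: -0.0001
grasp_force: 10.1
```

>>> {"method": "move_arm", "body": {
  "jaw": [1, 1, 1, 1, 1, 1, 1, 1, 1, 1],
  "delta_pos": [
    [0, 0, 0.006],
    [0, 0, 0.02],
    [0, 0, 0.03],
    [-0.005, -0.03, 0],
    [-0.005, -0.0335, 0],
    [-0.0055, -0.0335, 0],
    [-0.0055, -0.0335, 0],
    [-0.0055, -0.0335, 0],
    [-0.005, -0.0335, 0],
    [0, 0, 0]
  ],
  "yaw": [0, 0, 0, 0, 0, 0, 0, 0, 0, 0]
}}

```text
time: 20.85
ee_pos: [0.6511, 0.0022, 0.4711]
tcp_rot: [-180.0, 0.1, 80.6]
wrist_force: [0.8, 0.5, -0.9]
opening: 0.0001
grasp_force: 0.0
```

>>> {"method": "move_arm", "body": {
  "jaw": [1, 1, 1, 1, 1, 1, 1, 1],
  "delta_pos": [
    [0, 0, -0.015],
    [0, 0, -0.015],
    [0, 0, -0.01],
    [0, 0, -0.006],
    [0, 0, -0.003],
    [0, 0, -0.003],
    [0, 0, -0.001],
    [0, 0, 0]
  ],
  "yaw": [0, 0, 0, 0, 0, 0, 0, 0]
}}

```text
time: 21.52
ee_pos: [0.6517, 0.0076, 0.4197]
tcp_rot: [179.9, -0.0, 80.9]
wrist_force: [-2.6, -0.2, 4.2]
opening: -0.0001
grasp_force: 2.2
```

>>> {"method": "move_arm", "body": {
  "jaw": [1, 1, 1, 1],
  "delta_pos": [
    [0, 0, -0.0007],
    [0, 0, -0.0007],
    [0, 0, -0.0004],
    [0, 0, 0]
  ],
  "yaw": [0, 0, 0, 0]
}}

```text
time: 21.85
ee_pos: [0.6514, 0.0076, 0.4194]
tcp_rot: [179.8, -0.0, 80.9]
wrist_force: [-4.8, -0.1, 12.3]
opening: 0.0
grasp_force: 6.2
```

>>> {"method": "move_arm", "body": {
  "jaw": [1, 1, 1, 1, 1, 1, 1, 1, 1, 1],
  "delta_pos": [
    [0, 0, 0.006],
    [0, 0, 0.02],
    [0, 0, 0.03],
    [0, 0, 0.03],
    [-0.03, -0.02, 0.01],
    [-0.03, -0.02, 0],
    [-0.03, -0.02, 0],
    [-0.03, -0.02, 0],
    [-0.03, -0.02, 0],
    [0, 0, 0]
  ],
  "yaw": [0, 0, 0, 0, 0, 0, 0, 0, 0, 0]
}}

```text
time: 22.68
ee_pos: [0.4977, -0.0944, 0.5146]
tcp_rot: [179.9, 0.1, 80.8]
wrist_force: [-0.3, -0.6, 0.6]
opening: -0.0001
grasp_force: 0.0
```

Run:
```python
from h import *
t=camera('top');s=camera('side');o=bot.get_obs();print(o['time'],o['ee_pos'],o['wrist_force'])
A=cv2.resize(t[120:225,220:375],(800,542),interpolation=cv2.INTER_CUBIC);A=A[:,:480]if 0 else cv2.resize(A,(440,298))
B=cv2.resize(s[180:280,195:255],(360,600),interpolation=cv2.INTER_CUBIC)
Z=np.zeros((600,440,3),np.uint8);Z[:298]=A;cv2.imwrite('pics/c6.png',np.hstack([B,Z])[:,:,::-1])
a=look('top',RAIL)+look('side',RAIL)
for z in (.169,.179):
    p,r=fit(a,RAIL,[.62,.11,-.16],z);print(z,g(p[:2]),np.degrees(p[2]).round(2),r.tolist(),[n for m,n,x in a])
```

```text
22.7833 [ 0.50103098 -0.09301114  0.51368602] [ 0.79386639 -0.43004541 -0.91093162]
0.169 [-0.0735  0.0014] -10.75 [[0.9, 0.4], [-2.9, -3.4], [-0.2, -1.5], [-1.5, -1.2], [2.7, 0.1], [-0.3, -3.5], [2.1, -0.3], [3.5, 0.1]] ['rail', 'rail_tube', 'rail_left', 'rail_right', 'rail', 'rail_tube', 'rail_left', 'rail_right']
0.179 [-0.0761  0.0033] -10.8 [[-0.4, 0.5], [-4.2, -3.4], [-1.8, -1.9], [-2.4, -1.3], [3.0, -1.7], [0.1, -5.5], [2.0, -2.3], [3.8, -2.0]] ['rail', 'rail_tube', 'rail_left', 'rail_right', 'rail', 'rail_tube', 'rail_left', 'rail_right']
```

View pics/c6.png

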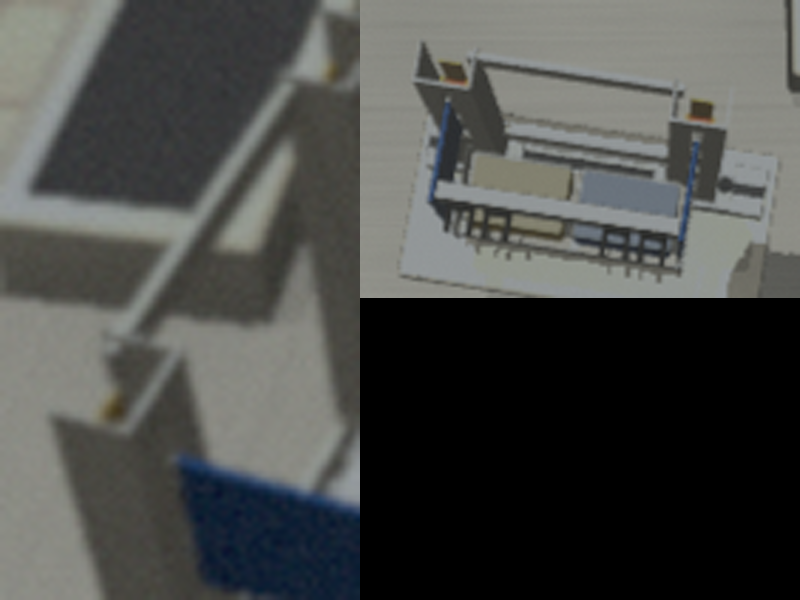

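```bash
python3 -c "
from workcell import bot
print(bot.job_done())"
```

```text
the job is handed in; nothing more can be done
None
```

The rail's claws are hooked in the two top slot rows and I pressed both ends down to firm stops at matching heights (within about 0.5 mm). The arm let go and backed clear, and I handed the job in; the hand-in gave no verdict.

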